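# Set the vegetable cutter's length stop to its gauge, taking up the play

### The arm

A 6-joint arm with a two-finger parallel gripper is mounted at the origin on the work surface. World frame = base frame: x ahead of the robot, y to its left, z up, the work surface at z = 0. Lengths are in m, angles in rad, forces in N, time in s.
With the tool pointing down it reaches from about 0.25 to 0.85 m from the base axis. Payload 12.5 kg.
Tool frame: the origin (TCP) lies midway between the tips of the shut fingers; the grasp point (between the pads) lies 19 mm behind it; z points along the fingers, y is the direction in which the jaws open and shut (so a half turn about z gives the same grasp; the last joint's range is limited). The gripper opens to 93 mm and grips with 3 to 60 N. Pads are 15 mm wide; open, the fingers measure 128 mm over their backs; the gripper's body (75 mm by 188 mm) begins 65 mm behind the grasp point.
Start: joints at [1.075, 0.351, 1.652, -0, 1.139, -0.085], TCP at [0.22, 0.504, 0.219] pointing down, gripper open.
Joint ranges: [-2.75, 2.75], [-0.79, 2.1], [0.01, 2.65], [-1.57, 4.71], [0.07, 3.14], [-2.87, 2.87]. Speed limits (rad/s): [2.22, 2.22, 2.79, 3.14, 3.14, 3.14].

### API

Orientations are given as a unit quaternion [w, x, y, z].
In Python, from workcell import bot gives the robot as it stands. The module is installed in compiled form; this text tells all that it offers. Calls block until the motion is done:
- bot.move_pose(position, orientation): joint-space move of the TCP to a pose.
- bot.move_linear(position, ori=None, max_speed=0.15, guard=None): straight line of the TCP; ori=None keeps the orientation; max_speed is the mean speed in m/s. With guard (N) it stops when the force on the tool has changed by that much, and returns True; else False.
- bot.set_joints(angles): joint-space move.
- bot.command_gripper(opening, newtons=None): opening from 0.0 (shut) to 1.0 (fully open); newtons is the grip in N (None keeps the last); returns when the fingers have stopped.
- bot.hold(seconds).
- bot.solve_ik(position, orientation): joint angles nearest the present ones, or None.
- bot.state(): the state.
- bot.get_image(name): name is "scene" or "top" or "wrist"; returns a dict with "frame" (480x640x3 uint8, blue, green, red), "camera_matrix" (3x3 intrinsics, pixels), "eye" and "orientation" of the camera in the world. Camera axes: x right, y down, z forward; pixel columns grow to the right and rows downward; lengths in m; the calibration is good to about 2 mm. A picture is of the moment at which its call begins. There is no depth.
A pose or a line that the arm cannot do raises bot.Unreachable and nothing moves.
- bot.finish_job(): hands the job in, once; it reports no verdict.
Trained networks look in the newest picture that a camera, given by its name, has taken for a name from the list of things; names that differ only in an ending like _2 or _b are one class to them, and where a whole thing is asked for, a point or a joint stands for the part that bears it (a point fixed in the world has none). Each returns a list of dicts, best first, with "conf" (0 to 1); they miss things now and then, are a little off and sometimes report something else, mostly with a low value. They report only what shows in the picture. A call takes as long as a camera call. They do not tell look-alikes from the thing itself.
- bot.masks_of(camera, query): "region" (480x640 bool, what is visible of it) and "pixel" ([column, row] in pixels, amid what is visible of it).
The state is a dict: "time": time; "joints": joint angles; "joint_vel": joint speeds; "joint_torque": joint torques, N m; "tcp_pos": TCP position; "tool_rot": TCP orientation; "wrist_force": force on the tool from outside, world axes, zero at the start; "wrist_torque": the same for the moment, N m; "width": opening from 0.0 (shut) to 1.0 (fully open).
Only numpy, scipy, OpenCV 4.12 (cv2) and the standard library are available. Lean on these libraries where they do the work, as an engineer would, in place of code of your own. Each camera call takes 0.05 s, during which the arm holds its last target. There are 200 camera calls.

### The job

Set the length stop of the bench cutter to the white setting gauge: swing the lever right back to open the gap, lay the gauge flat and lengthwise on the bed between the stop and the knife housing and let go of it, then swing the lever forward again until the gauge is snugly nipped between stop and housing. Finish in that closing direction, so that the lever's play stays taken up that way when you let go; use a light hand, about 6 newtons at the knob once it nips, and leave the other things on the counter alone.

Things in the scene. Friction and masses are not known exactly. Their poses are not given: they have to be found in the camera images.
- cutter: the bench cutter, fixed to the counter: steel base 140 mm (x) by 340 mm (y, from -190 to +150 mm), its bed (top) 30 mm above the counter, open on both x sides. Origin on the counter under the bed's centre line; z up. Along +y: lever shaft at y = -150 mm, sliding stop, then the grey knife housing, 100 mm wide, 46 mm above the bed, its flat face bolted anywhere from y = +85 to +95 mm
- pivot (a point): on the upright axis of the lever's shaft, at cutter x = 0, y = -150 mm, 55 mm above the counter. At lever angle 0 the lever points from here to the cutter's -y; it swings level, between about -1.0 and +1.0 rad. Swinging the knob towards the cutter's +x (anticlockwise from above, positive) closes the stop onto the housing, towards -x opens it
- lever_knob (a point): the upright round black knob on the lever's end, 22 mm diameter, grip from 63 to 109 mm above the counter, 85 mm from the shaft axis; the point is on its axis, 86 mm above the counter. It need not be gripped tightly: fingers standing loosely on both sides can push it either way, and lift off without dragging it back
- lever (a joint): the play: angle of the lever relative to its shaft, free between -0.1 and +0.1 rad (17 mm of lost motion at the knob); +0.1 when the lever is driving in the closing direction, -0.1 when driving in the opening direction
- shaft (a joint): angle of the shaft, -0.9 (open) to +0.9 rad (closed); it moves the stop 25 mm per rad and stays where it is left (friction). Driving it takes 2.4 to 3 N at the knob; once the gauge is nipped each further newton at the knob adds about 3.4 N on the gauge. The nip must pass 5 N but never 25 N: 5 to 6.5 N at the knob is right, 9 N too much
- stop_face (a point): centre of the stop's flat face towards the housing, at cutter y = 15 mm + 25 mm per rad of shaft. The stop is a steel plate 80 mm wide, 44 mm high above the bed, 12 mm thick, sliding along the cutter's y; at the start it stands nearer to the housing than the gauge is long. The gauge is nipped at a shaft angle between 0 and 0.4 rad (lever 0.1 to 0.5), found by feel
- gauge: the setting gauge: white plastic block 34 mm (x) by 70 mm (y, its length) by 30 mm high, 0.15 to 0.3 kg, origin at the centre of its underside; starts lying on the counter on the cutter's +y side
- shaker: bystander: metal shaker 58 mm diameter, 96 mm high, standing on the counter, origin under its centre
- pan: bystander: open steel pan 170 by 160 by 100 mm high, origin under its centre
- turner: bystander: kitchen turner lying on the counter beyond the cutter, seen from the robot
Not all that is in view belongs to the job. Of the things that look like the gauge, the largest one is meant.

How it is judged:
On the way, in this order (a step that is already met when the one before it is completed fails the run):
1. the stop has been backed off, leaving a gap longer than the gauge (y of stop_face in the frame of cutter below 0.014 m), for 0.1 s.
2. the gauge lies flat and lengthwise on the bed between stop and housing, let go (y of gauge in the frame of cutter between 0.025 and 0.063 m and x of gauge in the frame of cutter between -0.02 and 0.02 m and z of gauge in the frame of cutter below 0.033 m and angle between gauge's own z axis and vertical below 0.06 rad and angle between the y axis of gauge and the y axis of cutter, either way round below 0.25 rad and contact force between the fingers and gauge below 0.1 N), for 0.1 s.
3. the stop nips the gauge against the housing with more than 5 N (contact force between stop and gauge above 5 N), for 0.2 s.
At the end, for the whole second after the job is handed in: The gauge lies flat on the bed, within 20 mm of its centre line and square (0.06 rad), against the housing, still nipped by the stop with more than 1 N and at rest; the lever's play is taken up in the closing direction (joint lever above +0.06 rad) (contact force between stop and gauge above 1 N and y of gauge in the frame of cutter between 0.0475 and 0.0625 m and x of gauge in the frame of cutter between -0.02 and 0.02 m and z of gauge in the frame of cutter below 0.033 m and angle between gauge's own z axis and vertical below 0.06 rad and angle between the y axis of gauge and the y axis of cutter, either way round below 0.06 rad and y of stop_face in the frame of cutter between 0.0125 and 0.0275 m and value of joint lever above 0.06 rad and linear speed of gauge below 0.01 m/s); the robot touches nothing.
It fails at once if the stop pressed the gauge with more than 25 N (contact force between stop and gauge above 25 N).
It fails at once if a bystander was moved by more than 30 mm (distance of any of shaker, pan, turner from where it was at the start of the episode above 0.03 m).
It also fails if it takes over 64 s, if anything falls off the work surface, if the arm or the gripper's body presses on something with over 40 N, if the wrist force passes 120 N, or if a joint passes its speed limit or range.

## Working session

There is one attempt and no reset: what is moved stays moved. The work goes in short steps, each a Python script; the robot and the scene stay as the last script left them, time stands still between calls to the robot, and variables do not carry over. Pictures are saved under pics/ and viewed, about 8 in all and at most 12, crops included, and the job is handed in when it is done.

```bash
mkdir -p pics; cat > h.py <<'E'
import numpy as np,cv2
from workcell import bot
from scipy.spatial.transform import Rotation as R
def q2R(q): return R.from_quat([q[1],q[2],q[3],q[0]])
def ray(im,px):
    K=np.array(im["camera_matrix"]);d=np.linalg.inv(K)@[px[0],px[1],1]
    return np.array(im["eye"]),q2R(im["orientation"]).as_matrix()@d
def at(im,px,z):
    e,d=ray(im,px);return e+d*(z-e[2])/d[2]
def proj(im,p):
    c=q2R(im["orientation"]).as_matrix().T@(np.array(p)-im["eye"]);c=np.array(im["camera_matrix"])@c;return c[:2]/c[2]
def down(yaw): # tool down, jaw (tool y) axis direction at angle yaw in world
    y=np.array([np.cos(yaw),np.sin(yaw),0]);z=np.array([0,0,-1.]);x=np.cross(y,z)
    q=R.from_matrix(np.c_[x,y,z]).as_quat();return [q[3],q[0],q[1],q[2]]
E
python3 - <<'E'
from h import *
np.set_printoptions(precision=3,suppress=True)
for c in("scene","top"):
    im=bot.get_image(c);cv2.imwrite(f"pics/{c}0.png",im["frame"]);print(c,im["eye"],im["orientation"],np.array(im["camera_matrix"]).ravel())
    for n in("cutter","lever_knob","stop_face","gauge","shaker","pan","turner"):
        for m in bot.masks_of(c,n):
            g=m["region"];ys,xs=np.where(g);print(n,round(m["conf"],2),np.round(m["pixel"]),g.sum(),xs.min(),xs.max(),ys.min(),ys.max(),at(im,m["pixel"],0.03))
print(bot.state())
E
```

```text
scene [1.27  0.406 1.197] [-0.165  0.544  0.788 -0.238] [588.109   0.    321.185   0.    588.109 243.916   0.      0.      1.   ]
cutter 0.97 [257. 212.] 7239 166 331 174 255 [ 0.512 -0.049  0.03 ]
lever_knob 0.65 [188. 188.] 531 166 215 178 198 [ 0.507 -0.245  0.03 ]
stop_face 0.89 [265. 210.] 820 198 282 192 227 [ 0.498 -0.034  0.03 ]
stop_face 0.16 [488. 334.] 7625 439 540 277 387 [0.633 0.553 0.03 ]
gauge 0.85 [348. 240.] 290 337 359 232 251 [0.51  0.188 0.03 ]
gauge 0.77 [392. 234.] 538 377 407 225 243 [0.456 0.281 0.03 ]
gauge 0.71 [422. 211.] 277 416 429 201 224 [0.364 0.332 0.03 ]
gauge 0.58 [216. 309.] 1633 137 247 272 335 [ 0.79  -0.025  0.03 ]
shaker 0.74 [314. 331.] 921 300 327 314 352 [0.762 0.198 0.03 ]
pan 0.73 [488. 332.] 7667 439 540 276 388 [0.631 0.552 0.03 ]
turner 0.84 [215. 309.] 1687 136 247 271 335 [ 0.79  -0.027  0.03 ]
turner 0.38 [192. 188.] 493 166 215 178 198 [ 0.503 -0.236  0.03 ]
top [0.481 0.151 1.004] [ 0.025 -0.702  0.711 -0.036] [486.089   0.    313.043   0.    486.089 246.368   0.      0.      1.   ]
cutter 0.89 [410. 272.] 12245 322 529 236 312 [ 
[... 293 characters left out ...]
e 0.59 [244. 306.] 582 226 263 294 319 [0.448 0.276 0.03 ]
shaker 0.77 [282. 146.] 859 267 295 126 163 [0.773 0.197 0.03 ]
pan 0.86 [103. 210.] 9655 46 154 162 256 [0.645 0.559 0.03 ]
turner 0.6 [395. 144.] 2005 361 494 125 158 [ 0.774 -0.034  0.03 ]
{'time': 0.8, 'joints': array([ 1.075,  0.351,  1.652,  0.   ,  1.139, -0.085]), 'joint_vel': array([-0.001, -0.001,  0.   , -0.001, -0.001, -0.   ]), 'joint_torque': array([  0.002, -49.719, -28.549,   0.07 ,   0.022,   0.   ]), 'tcp_pos': array([0.22 , 0.504, 0.219]), 'tool_rot': array([-0.   ,  0.204,  0.979, -0.   ]), 'wrist_force': array([-0.547, -1.026, -0.254]), 'wrist_torque': array([ 0.007, -0.043, -0.02 ]), 'width': 1.0040120076092225}
```

```bash
python3 -c "
import cv2
a=cv2.imread('pics/top0.png')[110:400,190:560];cv2.imwrite('pics/top0c.png',cv2.resize(a,None,fx=2.1,fy=2.05,interpolation=cv2.INTER_CUBIC))
a=cv2.imread('pics/scene0.png')[160:360,130:450];cv2.imwrite('pics/scene0c.png',cv2.resize(a,None,fx=2.5,fy=2.5,interpolation=cv2.INTER_CUBIC))"
```

```text
(no output)
```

View pics/top0c.png

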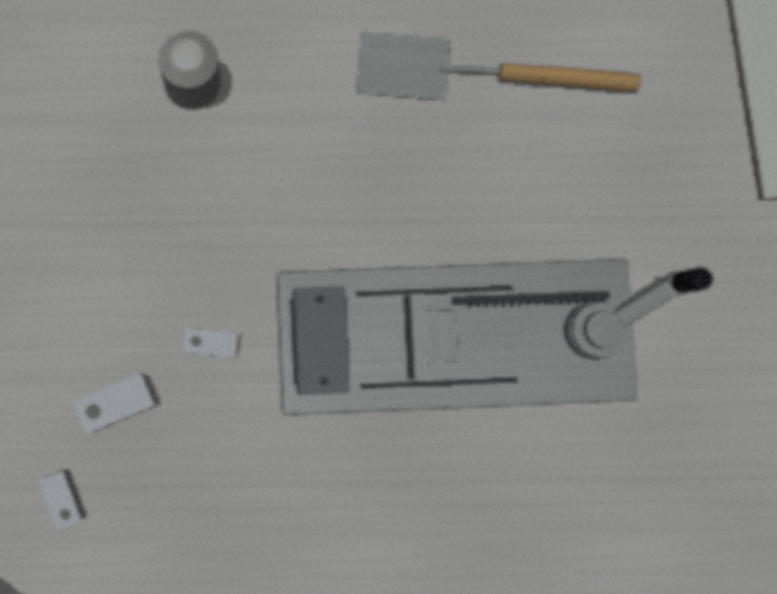

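View pics/scene0c.png

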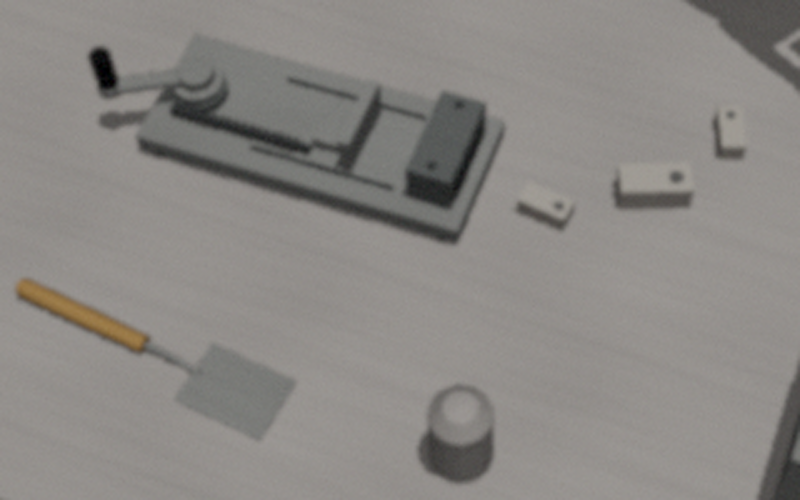

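Top crop: the three white blocks are at full-frame pixels (218,354), (244,306) and (289,278). The one at (244,306) has the largest mask (582 px against 387 and 304), and the crop shows it as clearly the biggest, so that is the gauge. The housing points towards world +y. The lever knob is at about crop (690,280), on the closing side.

```bash
python3 - <<'E'
from h import *
np.set_printoptions(precision=4,suppress=True)
im=bot.get_image("top")
c=np.array([(279,271),(627,259),(637,401),(284,414)])/[2.1,2.05]+[190,110]
g=cv2.cvtColor(im["frame"],cv2.COLOR_BGR2GRAY)
c2=cv2.cornerSubPix(g,c.astype(np.float32).reshape(-1,1,2),(4,4),(-1,-1),(3,30,.01)).reshape(-1,2);print(c-c2)
P=np.array([at(im,p,.03)[:2] for p in c]);M=np.array([(.07,.15),(.07,-.19),(-.07,-.19),(-.07,.15)])
a=P-P.mean(0);b=M-M.mean(0)
th=np.arctan2((b[:,0]*a[:,1]-b[:,1]*a[:,0]).sum(),(b*a).sum())
Rm=np.array([[np.cos(th),-np.sin(th)],[np.sin(th),np.cos(th)]]);o=P.mean(0)-Rm@M.mean(0)
print("cutter",o,th,"resid",P-(M@Rm.T+o),"sizes",np.linalg.norm(P-np.roll(P,1,0),axis=1))
W=lambda x,y,z:np.r_[Rm@[x,y]+o,z]
C=lambda p:Rm.T@(p[:2]-o)
# knob
for cam in("top","scene"):
    i=bot.get_image(cam);f=i["frame"].max(2)
    m=bot.masks_of(cam,"lever_knob")[0]["region"];m=cv2.dilate(m.astype(np.uint8),np.ones((5,5)))>0
    k=(f<60)&m;ys,xs=np.where(k);px=[xs.mean(),ys.mean()];p=at(i,px,.086);q=C(p)-[0,-.15];print(cam,"knob px",px,k.sum(),p,"r",np.hypot(*q),"ang",np.arctan2(q[0],-q[1]))
    # gauge
    ms=sorted(bot.masks_of(cam,"gauge"),key=lambda m:-m["region"].sum())
    for mm in ms:
        if abs(at(i,mm["pixel"],.03)[1]-.278)<.03:
            cn=max(cv2.findContours(mm["region"].astype(np.uint8),0,2)[0],key=cv2.contourArea)[:,0]
            w=np.array([at(i,p,.03 if cam=="top" else .02)[:2] for p in cn],np.float32);print(cam,"gauge",cv2.minAreaRect(w*1000))
e=np.array([(295,290),(347,288),(349,392),(300,394),(407,293),(411,380)])/[2.1,2.05]+[190,110]
for p in e: print(C(at(im,p,.076 if p[0]<360 else .074)))
print(at(im,e[4],.074),im["frame"].max(2)[200:320,480:530].min())
E
```

```text
[[ 1.5131 -0.0963]
 [-0.0332  0.7454]
 [ 0.2348  0.032 ]
 [ 0.939   0.093 ]]
cutter [ 0.5077 -0.0325] 0.02271642451639064 resid [[-0.0003 -0.0021]
 [-0.0003  0.0019]
 [ 0.0003  0.0018]
 [ 0.0003 -0.0015]] sizes [0.1394 0.336  0.1394 0.3367]
top knob px [np.float64(518.8323353293413), np.float64(246.34131736526948)] 167 [ 0.5561 -0.2548  0.086 ] r 0.0852028858803023 ang 0.5334140960314284
top gauge ((448.24627685546875, 274.4588623046875), (33.858802795410156, 72.69298553466797), 22.343170166015625)
scene knob px [np.float64(171.1559633027523), np.float64(187.45871559633028)] 109 [ 0.5545 -0.2525  0.086 ] r 0.08235214786216545 ang 0.5321747400668676
scene gauge ((448.17584228515625, 279.37042236328125), (50.27528381347656, 68.69036865234375), 20.822086334228516)
[0.047  0.1357]
[0.0472 0.0882]
[-0.0495  0.0906]
[-0.0497  0.135 ]
[0.0407 0.0332]
[-0.0405  0.0335]
[0.5476 0.0016 0.074 ] 10
```

```bash
cat >> h.py <<'E'
o=np.array([.5077,-.0325]);th=.0227
Rm=np.array([[np.cos(th),-np.sin(th)],[np.sin(th),np.cos(th)]])
W=lambda x,y,z:np.r_[Rm@[x,y]+o,z]
C=lambda p:Rm.T@(np.array(p)[:2]-o)
FL=0.
def kp(a,z=.072,lead=0.): # knob pose at lever angle a; lead = offset along closing tangent
    return W(.085*np.sin(a)+lead*np.cos(a),-.15-.085*np.cos(a)+lead*np.sin(a),z),down(th+a+FL)
def ft(a): # force on tool along closing tangent (negative = resists closing)
    return bot.state()["wrist_force"][:2]@[np.cos(th+a),np.sin(th+a)]
E
python3 - <<'E'
from h import *
np.set_printoptions(precision=3,suppress=True)
for f in(0,np.pi):
    for a in(.53,-.2,-1): p,_=kp(a,.2);print(f,a,bot.solve_ik(p,down(th+a+f)))
    for y in(.39,):print("gauge",f,bot.solve_ik([.448,.276,.1],down(y+f)))
    print("place",bot.solve_ik(W(0,.048,.04),down(th+f)))
E
```

```text
0 0.53 [-0.506  0.48   1.504 -0.     1.157 -1.059]
0 -0.2 [-0.575  0.394  1.638 -0.     1.11  -0.398]
0 -1 [-0.575  0.277  1.806 -0.     1.059  0.403]
gauge 0 [ 0.464  0.466  1.816 -0.     0.86   0.074]
place [-0.061  0.541  1.893 -0.     0.708 -0.084]
3.141592653589793 0.53 [-0.506  0.48   1.504 -0.     1.157  2.083]
3.141592653589793 -0.2 [-0.575  0.394  1.638 -0.     1.11   2.744]
3.141592653589793 -1 [-0.575  0.277  1.806 -0.     1.059 -2.739]
gauge 3.141592653589793 None
place None
```

```bash
python3 - <<'E'
from h import *
np.set_printoptions(precision=3,suppress=True)
a0=.533
p,q=kp(a0,.20);bot.move_pose(p,q)
bot.command_gripper(.55,5)
p,q=kp(a0);print("guard",bot.move_linear(p,q,.15,guard=8))
bot.command_gripper(.29)
s=bot.state();print(s["tcp_pos"],s["width"],s["wrist_force"])
for a in np.linspace(a0,-1.0,9)[1:]:
    p,q=kp(a,lead=-.002);g=bot.move_linear(p,q,.12,guard=15)
    s=bot.state();print(round(a,2),g,ft(a),s["wrist_force"],round(s["time"],1))
    if g: break
t=C(s["tcp_pos"])-[0,-.15];print("ang",np.arctan2(t[0],-t[1]),np.hypot(*t))
im=bot.get_image("top");cv2.imwrite("pics/top1.png",cv2.resize(im["frame"][200:340,290:560],None,fx=2.8,fy=2.8))
E
```

```text
guard False
[ 0.556 -0.255  0.072] 0.28814028916740386 [-0.432 -0.905 -0.711]
0.34 False 0.5679885356259468 [ 0.715 -0.282  0.774] 6.9
0.15 False -0.249478911688009 [-0.367  0.655  0.08 ] 7.2
-0.04 False -0.34583186613504363 [-0.352 -0.31   0.794] 7.5
-0.23 False -0.370777482643785 [-0.323  0.264  0.208] 7.9
-0.43 False -0.347116899062167 [-0.252  0.294 -0.286] 8.2
-0.62 False -0.34825525037437033 [0.03  0.666 0.055] 8.6
-0.81 False 0.06471229756035375 [0.553 0.462 0.06 ] 8.9
-1.0 False -0.33317541008201784 [0.093 0.465 0.386] 9.3
ang -1.0178101535263533 0.08482279035557602
```

View pics/top1.png

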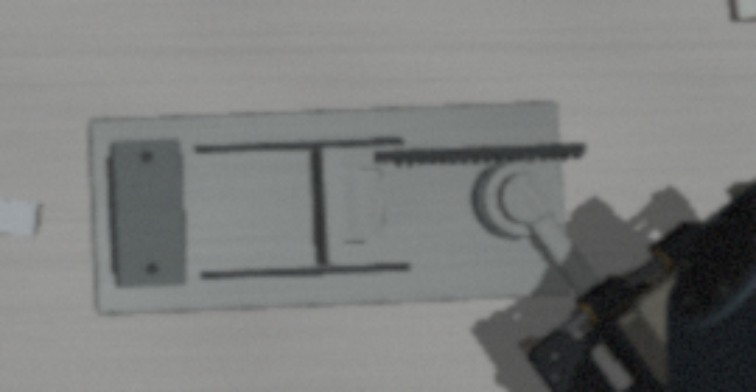

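The crop shows the lever swung right back and the stop edge moved from about px 384 to 402, which is roughly 37 mm. The gap is open, so the gauge is next.

```bash
python3 - <<'E'
from h import *
np.set_printoptions(precision=4,suppress=True)
bot.command_gripper(.55)
p=bot.state()["tcp_pos"].copy();p[2]=.2;bot.move_linear(p,max_speed=.25)
bot.command_gripper(.75)
bot.move_pose([.448,.276,.20],down(.39))
bot.hold(.2)
im=bot.get_image("wrist");print(im["eye"])
cv2.imwrite("pics/w1.png",im["frame"])
for m in bot.masks_of("wrist","gauge"):
    cn=max(cv2.findContours(m["region"].astype(np.uint8),0,2)[0],key=cv2.contourArea)[:,0]
    w=np.array([at(im,p,.03)[:2] for p in cn],np.float32);print(m["conf"],m["pixel"],cv2.minAreaRect(w*1000))
E
```

```text
[0.4223 0.3398 0.367 ]
0.97 [333.0, 308.2] ((501.85052490234375, 196.53724670410156), (49.617069244384766, 30.194629669189453), 84.56117248535156)
0.87 [311.8, 213.4] ((447.3611755371094, 280.1290588378906), (34.20949172973633, 74.04055786132812), 21.528295516967773)
0.78 [242.1, 121.3] ((357.8118896484375, 330.68829345703125), (50.95016098022461, 24.614248275756836), 20.406583786010742)
```

View pics/w1.png

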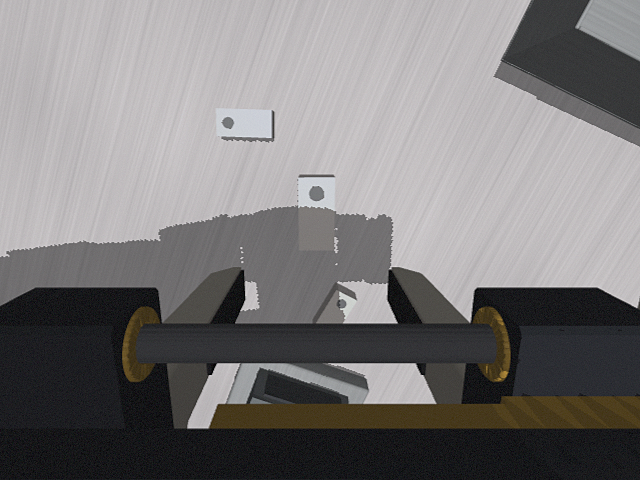

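The wrist view shows the gauge at px (317,213), with the smaller blocks at (245,124) and (340,303). The top and wrist estimates agree within about 2 mm once the visible end face is allowed for. I'll use (0.448, 0.277) and yaw 0.382.

```bash
python3 - <<'E'
from h import *
np.set_printoptions(precision=4,suppress=True)
q=down(.382)
bot.move_pose([.448,.277,.06],q)
print("guard",bot.move_linear([.448,.277,.005],q,.08,guard=10))
bot.command_gripper(.0,20)
s=bot.state();print(s["tcp_pos"],s["width"]*93,s["wrist_force"])
bot.move_linear([.448,.277,.17],q,.15)
bot.move_pose(W(0,.048,.17),down(th));bot.hold(.2)
s=bot.state();print(s["tcp_pos"],s["width"]*93,s["wrist_force"],s["time"])
for c in("top","scene","wrist"):
    im=bot.get_image(c);cv2.imwrite(f"pics/{c}2.png",im["frame"])
im=bot.get_image("wrist")
h=s["tcp_pos"][2]+.025
for m in bot.masks_of("wrist","gauge"):
    g=m["region"];ys,xs=np.where(g);print(m["conf"],m["pixel"],xs.min(),xs.max(),ys.min(),ys.max(),[C(at(im,(xs.mean(),y),h)) for y in(ys.min(),ys.max())])
E
```

```text
guard False
[0.448  0.277  0.0051] 33.97431649217739 [-0.1662  0.263   2.138 ]
[0.5066 0.0165 0.17  ] 33.872605547732114 [ 0.2304 -0.0516 -2.2365] 17.8667
0.94 [314.5, 26.7] 300 336 0 50 [array([0.0005, 0.1656]), array([0.0005, 0.1497])]
0.71 [312.6, 278.6] 272 358 212 381 [array([-0.0004,  0.0909]), array([-0.0005,  0.0138])]
```

View pics/wrist2.png

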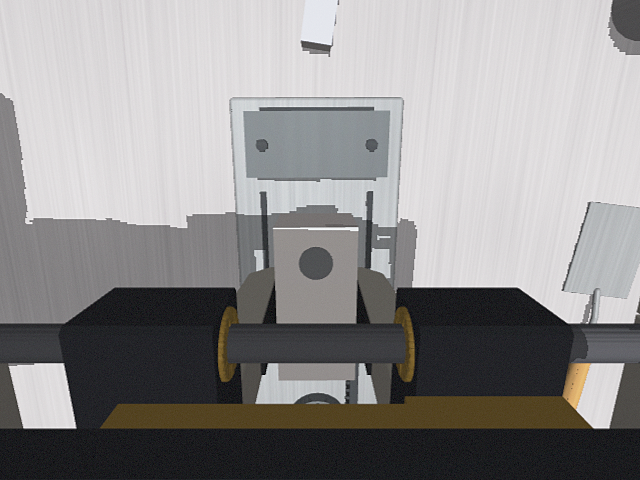

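The gauge is held square, with its far end at row 228 and near end at row 380. That gives a length of 69 mm and a centre about 1 mm ahead of the TCP. I'll lower it with clearance to the housing.

```bash
python3 - <<'E'
from h import *
np.set_printoptions(precision=4,suppress=True)
im=bot.get_image("wrist");print("housing face",[C(at(im,(x,179),.076)) for x in(270,360)],"far/near",C(at(im,(316,228),.195)),C(at(im,(316,380),.195)))
q=down(th);y=.047
bot.move_linear(W(0,y,.06),q,.12)
print("guard",bot.move_linear(W(0,y,.034),q,.04,guard=4))
s=bot.state();print(s["tcp_pos"],s["wrist_force"])
bot.command_gripper(.7)
bot.hold(.15)
s=bot.state();print(s["wrist_force"],s["width"])
bot.move_linear(W(0,y,.17),q,.2);bot.hold(.1)
im=bot.get_image("wrist");cv2.imwrite("pics/wrist3.png",im["frame"]);print(bot.state()["time"])
E
```

```text
housing face [array([-0.0328,  0.092 ]), array([0.0314, 0.0919])] far/near [-0.0002  0.0841] [-0.0002  0.0141]
guard True
[0.5063 0.0145 0.0347] [ 1.2586 -0.0753  1.8316]
[0.6138 0.7615 0.0668] 0.7047142346212676
21.675
```

View pics/wrist3.png

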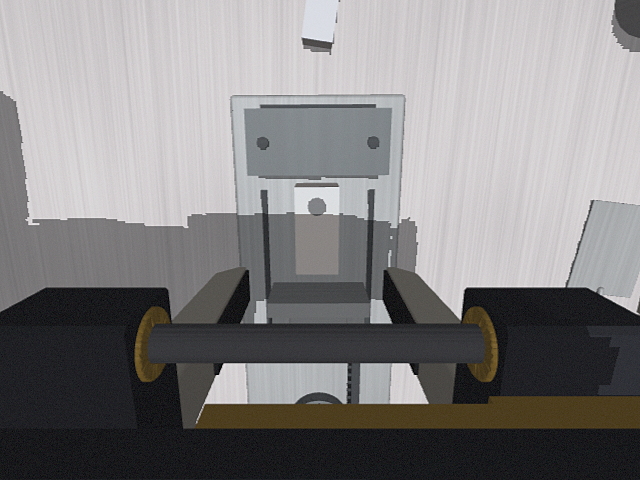

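The gauge now lies square on the bed between the stop plate (rows 283-303) and the housing face (row 178), and it is released. Next I close the lever by feel.

```bash
python3 - <<'E'
from h import *
np.set_printoptions(precision=3,suppress=True)
bot.command_gripper(.55)
p,q=kp(-1.0,.17);bot.move_pose(p,q)
p,q=kp(-1.0);print("guard",bot.move_linear(p,q,.15,guard=8))
bot.command_gripper(.29,5);bot.hold(.2)
w0=bot.state()["wrist_force"].copy();print("w0",w0,bot.state()["time"])
for a in np.linspace(-1,0.05,6)[1:]:
    p,q=kp(a,lead=.002);g=bot.move_linear(p,q,.1,guard=6);print(round(a,2),g,bot.state()["wrist_force"])
    if g: break
else:
    while a<.6:
        a+=.06;p,q=kp(a,lead=.002);g=bot.move_linear(p,q,.008,guard=4.6)
        s=bot.state();f=[]
        for _ in range(4): f.append(ft(a));bot.hold(.03)
        t=C(s["tcp_pos"])-[0,-.15]
        print(round(a,2),g,np.array(f),"ang",np.arctan2(t[0],-t[1]),round(s["time"],1))
        if g or np.mean(f)<-3.5: break
E
```

```text
guard False
w0 [ 0.742 -0.106 -0.39 ] 24.775
-0.79 False [ 0.909  0.122 -0.532]
-0.58 False [-0.911 -1.099 -1.121]
-0.37 False [-0.975  0.387  0.086]
-0.16 False [-0.365 -0.188  0.566]
0.05 False [-0.233 -0.011  0.443]
0.11 False [-3.067 -2.647 -2.197 -1.567] ang 0.1336257569457036 27.4
0.17 False [-3.003 -1.365 -2.092 -3.186] ang 0.19448759450478748 28.3
0.23 False [-2.157 -2.43  -1.891 -1.187] ang 0.25439763283814354 29.2
0.29 False [-3.668 -2.073 -1.459 -2.587] ang 0.31446641024661637 30.1
0.35 False [-1.909 -2.302 -2.353 -2.1  ] ang 0.37437409483283807 31.1
0.41 True [-4.75  -4.366 -3.875 -4.227] ang 0.40070826391648423 31.7
```

Nipped at a lever angle of about 0.38, within the expected range. I'll raise the force gently to about 5.7 N.

```bash
python3 - <<'E'
from h import *
np.set_printoptions(precision=3,suppress=True)
def mean(a,n=15):
    f=[]
    for _ in range(n): bot.hold(.03);f.append(ft(a))
    return np.mean(f)
s=bot.state();t=C(s["tcp_pos"])-[0,-.15];a=np.arctan2(t[0],-t[1]);P=s["tcp_pos"].copy()
u=np.r_[np.cos(th+a),np.sin(th+a),0]
f=mean(a);print(f);n=0
while f>-5.4 and n<12:
    n+=1;P=P+u*(.0003 if f>-4.8 else .00015);bot.move_linear(P,max_speed=.005);f=mean(a,10);print(n,f,bot.state()["time"])
E
```

```text
-3.713197109276281
1 -4.686194790106301 32.8833
2 -5.975742649410623 33.4667
```

```bash
python3 - <<'E'
from h import *
np.set_printoptions(precision=3,suppress=True)
bot.hold(.2);bot.command_gripper(.55)
p=bot.state()["tcp_pos"].copy();print(p,bot.state()["wrist_force"]);p[2]=.22;bot.move_linear(p,max_speed=.2)
bot.set_joints([1.075,.351,1.652,0,1.139,-.085]);bot.hold(.1)
im=bot.get_image("top");cv2.imwrite("pics/top4.png",cv2.resize(im["frame"][200:340,290:560],None,fx=2.8,fy=2.8))
f=im["frame"].max(2);ys,xs=np.where(f[200:320,440:560]<60);px=[xs.mean()+440,ys.mean()+200]
m=[m for m in bot.masks_of("top","lever_knob")][0]["region"];m=cv2.dilate(m.astype(np.uint8),np.ones((5,5)))>0
ys,xs=np.where((f<60)&m);t=C(at(im,(xs.mean(),ys.mean()),.086))-[0,-.15];print("lever",np.arctan2(t[0],-t[1]),np.hypot(*t))
for m in bot.masks_of("top","gauge"):
    cn=max(cv2.findContours(m["region"].astype(np.uint8),0,2)[0],key=cv2.contourArea)[:,0]
    w=np.array([C(at(im,p,.06)) for p in cn],np.float32);print(m["conf"],m["pixel"],cv2.minAreaRect(w*1000))
for n in("shaker","pan","turner"): print(n,[x["pixel"] for x in bot.masks_of("top",n)])
print(bot.state()["time"])
E
```

```text
[ 0.546 -0.26   0.071] [-0.003  0.493 -0.071]
lever 0.3567043638176295 0.08513444524995904
0.94 [373.4, 274.8] ((-0.5669898986816406, 54.08869934082031), (69.99249267578125, 34.93938446044922), 87.94824981689453)
0.79 [219.9, 354.8] ((-138.86178588867188, 354.7801513671875), (49.295997619628906, 29.278724670410156), 17.47296905517578)
0.51 [291.0, 278.2] ((0.7412033081054688, 213.9184112548828), (50.305877685546875, 25.197509765625), 81.60304260253906)
shaker [[284.2, 144.6]]
pan [[102.2, 209.9]]
turner [[393.0, 143.4]]
38.4917
```

View pics/top4.png

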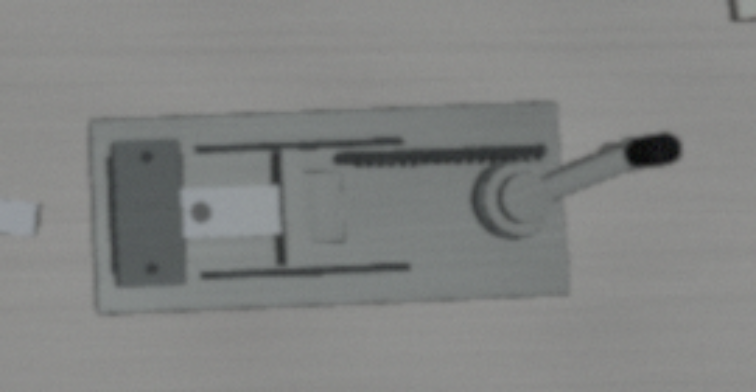

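```bash
python3 -c "
from h import *
bot.finish_job()"
```

```text
the job is handed in; nothing more can be done
```

The length stop is set to the white gauge, and I handed the job in at about 38.5 s; no verdict is reported.

I swung the lever right back and laid the gauge, the largest of the three white blocks, on the bed. Then I closed the lever by feel until it read about 6.0 N at the knob. That is roughly 11 N on the gauge by the figures given. I opened the fingers evenly on both sides of the knob, lifted off and moved clear.

**Last checks, from the top camera:**
- **Gauge:** it lies between stop and housing at cutter x ≈ -0.6 mm, y ≈ 54 mm. The outline reads about 2° (0.036 rad) off square, inside the 0.06 limit and probably outline noise, since it looks flush against both faces.
- **Lever:** the camera reads 0.357 rad and my driven position works out to about 0.38. That is about 2 mm at the knob, within the calibration error.
- **Play:** I did not measure it directly. I drove only in the closing direction, so it should be taken up that way.
- **Bystanders:** shaker, pan and turner are where they were, within about 2 px (4 mm).

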